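# Scoop ballast balls into a wooden case and click its lid shut

### The arm

A 6-joint arm with a two-finger parallel gripper is mounted at the origin on the work surface. World frame = base frame: x ahead of the robot, y to its left, z up, the work surface at z = 0. Lengths are in mm, angles in rad, forces in N, time in s.
With the tool pointing down it reaches from about 350 to 925 mm from the base axis. Payload 6.4 kg.
Tool frame: the origin (TCP) lies at the very end of the fingers, on their centre line; the grasp point (between the pads) lies 19 mm behind it; z points along the fingers, y is the line along which they close (so a half turn about z gives the same grasp; the last joint's range is limited). The gripper opens to 94 mm and grips with 3 to 60 N. Pads are 16 mm wide; open, the fingers measure 119 mm over their backs; the gripper's body (75 mm by 177 mm) begins 78 mm behind the grasp point.
Start: joints at [-1.301, 0.245, 1.558, -0, 1.339, -0.174], TCP at [279.099, -587.041, 205.455] pointing down, gripper open.
Joint ranges: [-3.13, 3.13], [-1.02, 2.26], [0.13, 2.54], [-0.95, 4.09], [0.21, 2.88], [-2.74, 2.74]. Speed limits (rad/s): [2.57, 2.57, 3.14, 3.14, 3.14, 3.14].

### API

Orientations are given as a unit quaternion [w, x, y, z].
In Python, from station import r gives the robot as it stands.
- The arm moves only by the tool move_arm, never from a script. Its argument "steps" is a list of rows, each a list of 3 entries, a list of its own where there are three numbers: the opening, from 0 (shut) to 1 (fully open), then the shift along the tool's x, y, z in cm, then the turn about the tool's z in rad. A call has 1 to 5 rows; each row shifts and turns the commanded pose from where the row before left it, along the tool's axes as they then stand; what a row does not reach is not made up. A row lasts 1/10 s, in which the tool goes at most 50 mm and 8.59 degrees, less where a joint would pass 70% of its speed; a pose out of reach is approached as far as the arm can. A call with a gripper value outside its range is refused whole. The fingers move at their own pace and stop on an object; "grip_force" is the grip in N (left out, the last holds). Time passes only in rows, so rows that do not move let the fingers close. It gives the time, the measured TCP pose, the force, the opening and the grip force at its end, in the units of the state.
- r.read_state(): the state, without advancing time (a new reading comes with each control period).
- r.snapshot(name): name is "side" or "top"; returns a dict with "image" (480x640x3 uint8, red, green, blue), "mtx" (3x3 intrinsics, pixels), "dist_coeffs" ([k1, k2, p1, p2, k3] as OpenCV has them; the pictures are not rectified), "R" (3x3) and "t" (3): a world point X has camera coordinates R X + t. Camera axes: x right, y down, z forward; pixel columns grow to the right and rows downward; lengths in mm; the calibration is good to about 2 mm. A picture is of the moment at which its call begins. There is no depth.
- r.hand_in(): hands the job in; it is judged then, once.
Trained networks look in a picture, given as the dict that the camera call returned (one of the last four; its "shot" number tells which), for a name from the list of things; names that differ only in an ending like _2 or _b are one class to them, and where a whole thing is asked for, a point or a joint stands for the part that bears it (a point fixed in the world has none). Each returns a list of dicts, best first, with "confidence" (0 to 1); they miss things now and then, are a little off and sometimes report something else, mostly with a low value. They report only what shows in the picture. A call takes as long as a camera call.
- r.find_in(picture, target): "bbox" ([centre column, centre row, width, height] in pixels, round what is visible of it).
The state is a dict: "time": time; "joint_pos": joint angles; "qd": joint speeds; "joint_efforts": joint torques, N m; "eef_pos": TCP position; "eef_rot": TCP orientation; "contact_force": force on the tool from outside, world axes, zero at the start; "torque": the same for the moment, N m; "grip_width": finger opening in mm; "gripper_force": force on a finger pad.
Only numpy, scipy, OpenCV 4.12 (cv2) and the standard library are available. Lean on these libraries where they do the work, as an engineer would, in place of code of your own. Each camera call takes 0.05 s, during which the arm holds its last target. There are 200 camera calls.

### The job

Use the small steel scoop to transfer at least three of the steel balls from the blue tray into the open wooden case; the gripper must not touch the balls, and none may fall on the bench. Then press the case's sprung lid down until its catch snaps and it stays shut. Leave the empty scoop standing on its flat bottom on the bench, and do not disturb the brass weight, the jar or the white beaker.

Things in the scene. Friction and masses are not known exactly. Their poses are not given: they have to be found in the camera images.
- scoop: Loose steel scoop, 0.15 kg. Origin: underside of its floor's middle; +x to the open nose, z up. Bowl 72 long (x -36 to 36), 66 wide, sheet 2 thick, lip bevelled to 0.8; closed back at x = -36, 26 high; sides 26 high, ending at x = 8; open flat lip before that. Black upright handle behind the back: 16 wide in y with flat sides, 14 deep in x, z = 10 to 102, leaning back 0.16 rad.
- scoop_grip (a point): Point on the middle of the scoop's handle where it is best gripped across y, at (-48.5, 0, 81) mm in the scoop's frame.
- scoop_lip (a point): Middle of the underside of the scoop's front lip, at (36, 0, 0) mm in the scoop's frame.
- tray: Blue open tray fixed to the bench, origin on the bench under its centre. Outer 125 (x) by 250 (y) by 50 high, walls 5, floor 14 thick (inner 115 by 240, 36 deep). The balls start in its +y half.
- case: Wooden case fixed to the bench, origin on the bench under its centre. Outer 110 by 110 by 60 high, walls 9, floor 12 thick (inner 92 by 92, 48 deep). Lid hinged on its +x rim, spring catch in the middle of its -x face, about 16 below the rim.
- case_in (a point): Point inside the case, 10 above the centre of its inner floor.
- lid (a joint): Angle of the case's lid: 0 = shut, grows as it opens upward (upright at 1.57, stop at 1.9). The lid is sprung towards open; friction lets it stand where it is between about 1.3 and 1.9. Its catch engages below about 0.1 rad, needs roughly 10 N of push at the front edge, and then holds it at about 0.01.
- lid_edge (a point): Middle of the lid's upper (outer) face 8 from its free front edge, 108 from the hinge line. The lid is 8 thick, 110 wide and reaches 116 from the hinge, with a brass hasp plate 30 wide, 4 thick at the free edge, reaching 25 below the lid when shut.
- lid_hinge (a point): Middle of the hinge line, on the case's +x rim, 60.5 above the bench; its x axis points from the lid's free edge to the hinge and turns with the lid.
- ball0: One of six alike loose polished steel balls, 20 in diameter, 33 g; origin at its centre. They roll.
- ball1: One of six alike loose polished steel balls, 20 in diameter, 33 g; origin at its centre. They roll.
- ball2: One of six alike loose polished steel balls, 20 in diameter, 33 g; origin at its centre. They roll.
- ball3: One of six alike loose polished steel balls, 20 in diameter, 33 g; origin at its centre. They roll.
- ball4: One of six alike loose polished steel balls, 20 in diameter, 33 g; origin at its centre. They roll.
- ball5: One of six alike loose polished steel balls, 20 in diameter, 33 g; origin at its centre. They roll.
- weight: Bystander: loose brass knob weight, 40 in diameter, 54 high, origin under its centre.
- jar: Bystander: loose amber glass jar with black cap, 44 in diameter, 65 high, origin under its centre.
- beaker: Bystander: loose white ceramic beaker, 48 in diameter, 50 high, origin under its centre.

How it is judged:
By the outcome, as a careful person would: the job done as asked, in the order asked, and still so for the second after the job is handed in, with the robot touching nothing.
It also fails if it takes over 72 s, if anything falls off the work surface, if the arm or the gripper's body presses on something with over 40 N, if the wrist force passes 120 N, or if a joint passes its speed limit or range.

## Working session

There is one attempt and no reset: what is moved stays moved. The work goes in short steps, Python scripts to look and compute and a tool call to move; the robot and the scene stay as the last step left them, time stands still between calls to the robot, and variables do not carry over. Pictures are saved under pics/ and viewed, at most 10 in all, crops included, and the job is handed in when it is done.

Besides the shell and the picture viewer there is one more tool, called after ">>>" as a command line: name --argument value ..., lists and objects as JSON in quotes. move_arm: Moves the arm, as the interface text tells. Its arguments: {"type":"object","properties":{"steps":{"type":"array","items":{"type":"array"}},"grip_force":{"type":"number"}},"required":["steps"]}

```bash
ls; mkdir -p pics
python3 - <<'E'
from station import r
import cv2,pickle
print(r.read_state())
for n in("side","top"):
    s=r.snapshot(n); cv2.imwrite(f"pics/{n}0.png",s["image"][:,:,::-1]); print(n,s["mtx"].tolist(),s["dist_coeffs"],s["R"].tolist(),s["t"])
    for k in["scoop","tray","case","lid","ball0","weight","jar","beaker"]:
        print(k,[([round(v) for v in d["bbox"]],round(d["confidence"],2)) for d in r.find_in(s,k)][:7])
E
```

```text
pics
{'time': 0.0, 'joint_pos': array([-1.30108893e+00,  2.45761481e-01,  1.55900657e+00, -3.55264379e-05,
        1.33866807e+00, -1.74098858e-01]), 'qd': array([ 0.00047563,  0.00014807,  0.00031242, -0.00177982, -0.00035055,
        0.00010949]), 'joint_efforts': array([ 7.16729555e-04, -4.15833414e+01, -3.14601517e+01,  6.85095694e-02,
        3.32764979e-02, -1.56085771e-04]), 'eef_pos': array([ 278.93392526, -586.45216458,  204.38299137]), 'eef_rot': array([-9.19855565e-04,  9.75479046e-01,  2.20090391e-01, -6.13093336e-05]), 'contact_force': array([ 0.74033915, -0.44932136,  0.18659834]), 'torque': array([-0.02454491, -0.04062625,  0.00287339]), 'gripper_force': 0.0, 'grip_width': 94.224225600802}
side [[476.9379892925183, 0.0, 319.0084378614667], [0.0, 476.9379892925183, 239.34136369107452], [0.0, 0.0, 1.0]] [-0.04539414  0.          0.          0.          0.        ] [[-0.9052975254079438, -0.424511936618455, 0.01503350121234981], [-0.23203391295633313, 0.46456193218967873, -0.8546007690134412], [0.3558042351187318, -0.7771562435113293, -0.5190679333603003]] [501.55315241 1
[... 466 characters left out ...]
.0, 570.511397488689, 231.50393422647474], [0.0, 0.0, 1.0]] [-0.16184294  0.          0.          0.          0.        ] [[0.015214034127537607, -0.999873728694289, 0.0045890993174536225], [-0.9884799672705656, -0.015731560536241168, -0.15053196440582195], [0.15058515023184452, -0.0022460342993624966, -0.9885944911133072]] [  21.75397865  566.90158228 1069.79167999]
scoop [([328, 254, 35, 55], 0.56)]
tray [([216, 276, 139, 96], 0.76)]
case [([475, 239, 88, 97], 0.71)]
lid [([483, 210, 72, 38], 0.8)]
ball0 [([177, 284, 13, 5], 0.59), ([210, 294, 12, 13], 0.56), ([171, 273, 6, 9], 0.54)]
weight [([323, 181, 20, 23], 0.68), ([329, 255, 36, 54], 0.43)]
jar []
beaker [([282, 174, 25, 23], 0.88)]
```

Run:
```python
import cv2,numpy as np
a=cv2.imread("pics/side0.png")[130:440,180:440];b=cv2.imread("pics/top0.png")[130:350,120:540]
cv2.imwrite("pics/sc.png",cv2.resize(a,None,fx=1.9,fy=1.9,interpolation=3)); cv2.imwrite("pics/tc.png",cv2.resize(b,None,fx=1.9,fy=1.9,interpolation=3))
```

```text
(no output)
```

View pics/sc.png

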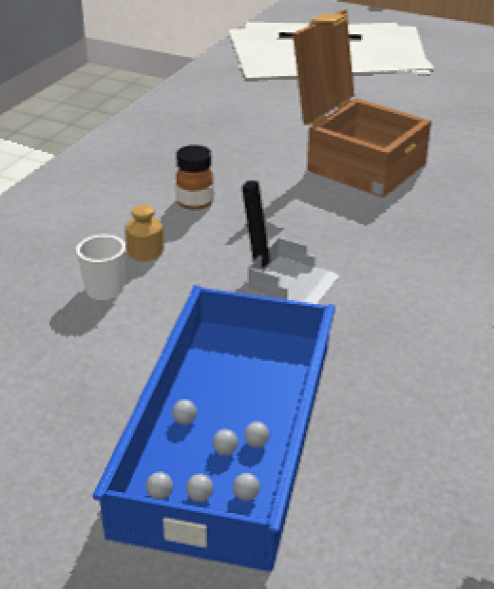

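View pics/tc.png

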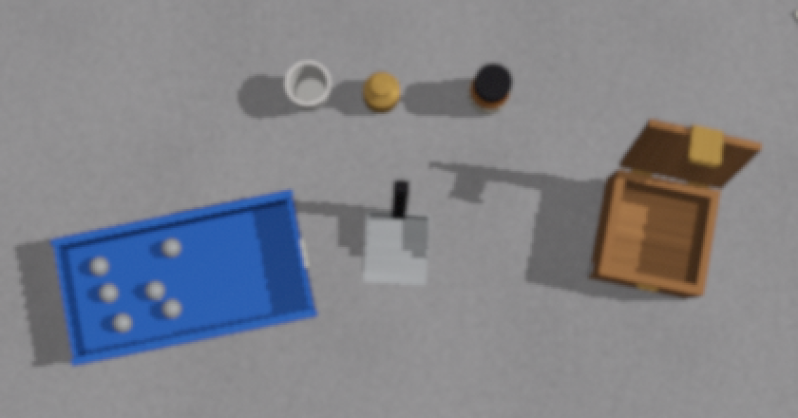

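The pictures show the blue tray with six balls, three along its +y wall. The scoop stands in the middle with its nose towards the robot. The case is at -y with its lid about upright, and three bystanders stand behind. Next I fit poses from the corner pixels.

```bash
cat > h.py <<'E'
import numpy as np,cv2
from scipy.optimize import least_squares
from station import r
def proj(s,X):
    return cv2.projectPoints(np.array(X,float).reshape(-1,3),cv2.Rodrigues(np.array(s["R"]))[0],np.array(s["t"]),s["mtx"],s["dist_coeffs"])[0].reshape(-1,2)
def plane(s,uv,z):
    n=cv2.undistortPoints(np.array(uv,float).reshape(-1,1,2),s["mtx"],s["dist_coeffs"]).reshape(-1,2)
    R=np.array(s["R"]);d=np.c_[n,np.ones(len(n))]@R; c=-R.T@np.array(s["t"])
    return c+d*((z-c[2])/d[:,2])[:,None]
def rz(P,p):
    P=np.array(P,float);c,s=np.cos(p[2]),np.sin(p[2])
    return np.c_[P[:,0]*c-P[:,1]*s+p[0],P[:,0]*s+P[:,1]*c+p[1],P[:,2]]
def fit(obs,p0,f=rz):  # obs: list (shot, pts3d, uv)
    g=lambda p:np.concatenate([(proj(s,f(P,p))-np.array(uv)).ravel() for s,P,uv in obs])
    o=least_squares(g,p0,loss="soft_l1"); return o.x,g(o.x).reshape(-1,2)
T=lambda q:np.array(q)/1.9+[120,130]
S=lambda q:np.array(q)/1.9+[180,130]
E
python3 - <<'E'
from h import *
np.set_printoptions(precision=2,suppress=True)
t=r.snapshot("top");s=r.snapshot("side")
a,b=62.5,125
# tray: +x is up in top image, +y left
C=[[a,b,50],[a,-b,50],[-a,-b,50],[-a,b,50]]
p,e=fit([(t,C,T([(53,240),(291,191),(316,315),(76,363)])),(s,C,S([(97,497),(197,289),(333,306),(272,527)]))],[400,200,0.2]);print("tray",p,e.tolist())
C=[[-36,33,26],[-36,-33,26],[36,33,0],[36,-33,0],[-64.5,0,102]]
p,e=fit([(t,C,T([(427,217),(367,213),(426,284),(364,283),(401,184)])),(s,[C[4]],S([(250,184)]))],[450,0,3.1]);print("scoop",p,e.tolist())
h=55
def lid(P,p):
    # P rows: flag0 case frame pts; lid pts encoded z>1000: (d,y)
    out=[]
    for x,y,z in P:
        if z>999: out.append([h-x*np.cos(p[3]),y,60.5+x*np.sin(p[3])])
        else: out.append([x,y,z])
    return rz(out,p)
P=[[-h,h,60],[-h,-h,60],[116,h,1000],[116,-h,1000]]
Q=[[-h,h,60],[-h,-h,60],[h,-h,60],[116,h,1000],[116,-h,1000]]
# side view: left= +x... 
p,e=fit([(t,P,T([(594,277),(702,295),(650,121),(760,146)])),(s,[[-h,h,60],[-h,-h,60],[116,h,1000],[116,-h,1000]],S([(379,148),(430,120),(295,25),(350,12)]))],[450,-250,0,1.5],lid);print("case",p,e.tolist())
print("balls",plane(t,T([(99,266),(109,292),(122,323),(155,290),(172,309),(172,247)]),24))
print("bl",plane(s,S([(160,485),(200,488),(246,486),(225,441),(257,434),(185,411)]),24))
print("by",plane(t,T([(308,83),(381,92),(491,85)]),50))
print(r.read_state()["eef_pos"])
E
```

```text
tray [475.83 232.72   0.22] [[-1.1142299327941032, 0.46619192217650607], [-1.233751223772856, 1.1142735151229886], [-2.0854154083593244, -0.7283382121649993], [-2.859859417792677, -0.9337167823397294], [0.221948637329632, -3.1999881631818425], [0.7051167090071999, -2.3002343260076827], [-0.27751701854259636, -0.7992785365868826], [0.6501364458707144, -0.8356776708138227]]
scoop [509.47  12.71  -3.17] [[1.424521743483922, -0.006053980895444511], [-0.38836240496408436, 0.6389591796328773], [-0.04284096446269814, 2.006596879422659], [-0.3316558592669594, 1.1008676807467737], [-0.09591794571826995, -3.9608365874282185], [-3.7732672696957934, -2.636269148949509]]
case [ 530.63 -253.2    -0.22    1.77] [[0.7891435957722592, -3.8048934549397018], [-1.1460626309892632, -0.33410565778041246], [-0.6052581202589522, -0.3309062931878657], [0.9833920519881758, 1.125081250273638], [3.119726848624225, 1.7605464904193582], [0.5574326155613676, -0.3266182279238592], [0.1818909457493305, 3.048375537071763], [-1.5242682887089245, -2.531316199949316]]
balls [[487.42 323.04  24.  ]
 [460.53 311.13  24.  ]
 [428.72 295.97  24.  ]
 [463.7  262.64  24.  ]
 [444.42 244.04  24.  ]
 [508.86 246.57  24.  ]]
bl [[486.75 325.02  24.  ]
 [458.94 314.57  24.  ]
 [429.4  298.07  24.  ]
 [463.93 264.71  24.  ]
 [444.76 247.03  24.  ]
 [508.03 249.59  24.  ]]
by [[679.55 107.28  50.  ]
 [671.09  31.37  50.  ]
 [680.64 -82.84  50.  ]]
[ 279.12 -587.06  205.51]
```

Run:
```python
from h import *
np.set_printoptions(precision=2,suppress=True)
t=r.snapshot("top");s=r.snapshot("side")
C=[[-36,33,26],[-36,-33,26],[36,33,0],[36,-33,0],[-52,0,102]]
p,e=fit([(t,C,T([(427,217),(367,213),(426,284),(364,283),(401,184)])),(s,[C[4],[-36,-33,26]],S([(251,184),(249,265)]))],[450,0,3.1]);print("scoop",p,e.tolist(),rz([[-48.5,0,81]],p))
B=np.array([[487,324],[460,313],[429,297],[464,264],[444.5,246],[508.5,248]])-[475.8,232.7]
c,q=np.cos(.22),np.sin(.22); print(B@np.array([[c,-q],[q,c]]))
for n,i in(("top",t),("side",s)):
  im=i["image"][:,:,::-1]
  u=proj(i,rz([[0,0,0]],p))[0].astype(int);k=im[max(u[1]-65,0):u[1]+35,u[0]-60:u[0]+60]
  cv2.imwrite(f"pics/scoop_{n}.png",cv2.resize(k,None,fx=5,fy=5,interpolation=3));print(u)
import os
a=cv2.imread("pics/scoop_top.png");b=cv2.imread("pics/scoop_side.png");cv2.imwrite("pics/s2.png",cv2.resize(np.hstack([a,b]),(800,333)))
```

```text
scoop [512.36  12.77  -3.16] [[1.2791881319810159, -1.586928543870897], [-0.5305823345245813, -0.7009413790900112], [0.07716050122547813, 0.44647225391122447], [-0.21049296172543563, -0.21974656851097052], [-0.5879348276604333, 1.1503295304609367], [0.09549219261094777, -1.3234646118672515], [0.4499386121317457, 0.5107496395355042]] [[560.85  11.75  81.  ]]
[[ 30.85  86.66]
 [  2.1   81.81]
 [-31.64  72.96]
 [ -4.69  33.12]
 [-27.64  19.81]
 [ 35.25   7.8 ]]
[328 261]
[335 277]
```

View pics/s2.png

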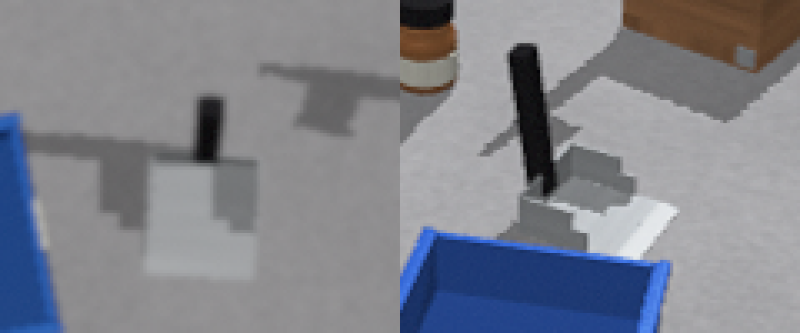

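The top and side crops show the scoop cleanly, and the fit agrees with them: handle top near crop px (208,100) and (522,48), bowl (150-255,160-272). I'll move over the handle, then turn.

>>> move_arm --steps '[[1,[1.6,-1.31,0.17],0],[1,[3.2,-2.62,0.34],0],[1,[3.2,-2.62,0.34],0],[1,[3.2,-2.62,0.34],0],[1,[3.2,-2.62,0.34],0]]'

```text
time: 1.6
eef_pos: [359.0, -417.3, 190.1]
eef_rot: [0.0, 0.976, 0.22, 0.0]
contact_force: [1.0, -0.5, -0.7]
grip_width: 94.0
gripper_force: 0.0
```

>>> move_arm --steps '[[1,[3.2,-2.62,0.34],0],[1,[3.2,-2.62,0.34],0],[1,[3.2,-2.62,0.34],0],[1,[3.2,-2.62,0.34],0],[1,[3.2,-2.62,0.34],0]]'

```text
time: 2.1
eef_pos: [447.3, -230.2, 173.3]
eef_rot: [0.0, 0.976, 0.22, 0.0]
contact_force: [0.3, -0.5, -0.5]
grip_width: 93.9
gripper_force: 0.0
```

>>> move_arm --steps '[[1,[3.2,-2.62,0.34],0],[1,[3.2,-2.62,0.34],0],[1,[3.2,-2.62,0.34],0],[1,[3.2,-2.62,0.34],0],[1,[3.2,-2.62,0.34],0]]'

```text
time: 2.6
eef_pos: [535.7, -43.1, 156.3]
eef_rot: [0.0, 0.975, 0.22, 0.0]
contact_force: [-0.2, 0.3, -0.3]
grip_width: 94.1
gripper_force: 0.0
```

>>> move_arm --steps '[[1,[3.2,-2.62,0.34],0],[1,[1.6,-1.31,0.17],0],[1,[0,0,0],-0.13],[1,[0,0,0],-0.13],[1,[0,0,0],-0.13]]'

```text
time: 3.1
eef_pos: [561.6, 11.8, 151.1]
eef_rot: [0.0, 0.913, 0.408, 0.0]
contact_force: [0.0, -0.1, 0.6]
grip_width: 93.8
gripper_force: 0.0
```

>>> move_arm --steps '[[1,[0,0,0],-0.13],[1,[0,0,0],-0.13],[1,[0,0,0],-0.13],[1,[0,0,0],-0.13],[1,[0,0,0],-0.13]]'

```text
time: 3.6
eef_pos: [561.6, 11.4, 151.2]
eef_rot: [0.0, 0.735, 0.678, 0.0]
contact_force: [-0.7, 0.6, 0.4]
grip_width: 94.2
gripper_force: 0.0
```

>>> move_arm --steps '[[1,[0,0,0],-0.13],[1,[0,0,0],-0.13],[1,[0,0,0],-0.13],[1,[0,0,0],-0.13],[1,[0,0,0],-0.13]]'

```text
time: 4.1
eef_pos: [561.5, 11.4, 151.1]
eef_rot: [0.0, 0.48, 0.877, 0.0]
contact_force: [-0.4, 0.5, -0.1]
grip_width: 94.0
gripper_force: 0.0
```

>>> move_arm --steps '[[1,[0,0,0],-0.13],[1,[0,0,0],-0.13],[1,[0,0,0],-0.13],[1,[0,0,0],-0.13],[1,[0,0,0],-0.13]]'

```text
time: 4.6
eef_pos: [561.6, 11.4, 151.2]
eef_rot: [0.0, 0.175, 0.985, -0.0]
contact_force: [-0.5, 0.1, -0.1]
grip_width: 94.1
gripper_force: 0.0
```

>>> move_arm --steps '[[1,[0,0,0],-0.13],[1,[0,0,0],-0.13],[1,[0,0,0],-0.08],[1,[0,0,0],0],[1,[0,0,0],0]]'

```text
time: 5.1
eef_pos: [561.5, 11.4, 151.1]
eef_rot: [0.0, 0.01, 1.0, 0.0]
contact_force: [-0.2, 0.6, 0.1]
grip_width: 93.8
gripper_force: 0.0
```

>>> move_arm --steps '[[1,[0,0,2],0],[1,[0,0,2],0],[1,[0,0,2],0],[1,[0,0,2],0],[1,[0,0,0.9],0]]'

```text
time: 5.6
eef_pos: [560.3, 11.6, 60.1]
eef_rot: [-0.002, 0.009, 1.0, 0.0]
contact_force: [-0.1, 0.5, 0.3]
grip_width: 93.6
gripper_force: 0.0
```

>>> move_arm --steps '[[0,[0,0,0],0],[0,[0,0,0],0],[0,[0,0,0],0],[0,[0,0,0],0],[0,[0,0,0],0]]' --grip_force 30

```text
time: 6.1
eef_pos: [562.0, 11.3, 62.8]
eef_rot: [0.001, 0.009, 1.0, -0.0]
contact_force: [1.3, 0.4, 0.3]
grip_width: 57.6
gripper_force: 0.0
```

>>> move_arm --steps '[[0,[0,0,0],0],[0,[0,0,0],0],[0,[0,0,0],0],[0,[0,0,0],0],[0,[0,0,0],0]]' --grip_force 30

```text
time: 6.6
eef_pos: [561.5, 11.4, 62.0]
eef_rot: [-0.0, 0.009, 1.0, 0.0]
contact_force: [0.2, 2.0, 1.3]
grip_width: 17.4
gripper_force: 0.7
```

>>> move_arm --steps '[[0,[0,0,0],0],[0,[0,0,-1],0],[0,[0,0,-2],0],[0,[0,0,-2],0],[0,[0,0,-2],0]]' --grip_force 40

```text
time: 7.1
eef_pos: [561.3, 11.4, 133.2]
eef_rot: [-0.0, 0.009, 1.0, -0.0]
contact_force: [0.3, 0.5, -1.3]
grip_width: 15.7
gripper_force: 39.9
```

>>> move_arm --steps '[[0,[0,0,-1],0],[0,[0,0,0],0.07],[0,[0,0,0],0.13],[0,[0,0,0],0.13],[0,[0,0,0],0.13]]'

```text
time: 7.6
eef_pos: [561.1, 11.4, 141.8]
eef_rot: [-0.0, 0.239, 0.971, -0.0]
contact_force: [-0.6, -1.0, -2.4]
grip_width: 15.7
gripper_force: 39.9
```

>>> move_arm --steps '[[0,[0,0,0],0.13],[0,[0,0,0],0.13],[0,[0,0,0],0.13],[0,[0,0,0],0.13],[0,[0,0,0],0.13]]'

```text
time: 8.1
eef_pos: [561.1, 11.4, 141.7]
eef_rot: [-0.0, 0.537, 0.844, -0.0]
contact_force: [-0.2, 0.5, -2.1]
grip_width: 15.4
gripper_force: 39.9
```

>>> move_arm --steps '[[0,[0,0,0],0.13],[0,[0,0,0],0.09],[0,[0,0,0],0],[0,[0,0,0],0],[0,[0,0,0],0]]'

```text
time: 8.6
eef_pos: [561.4, 11.4, 142.0]
eef_rot: [-0.0, 0.624, 0.782, -0.0]
contact_force: [0.1, -0.1, -2.2]
grip_width: 16.0
gripper_force: 39.9
```

```bash
cat >> h.py <<'E'
def phi():
    q=r.read_state()["eef_rot"]; return 2*np.arctan2(q[2],q[1])
def to(x,y,z=None):
    s=r.read_state();p=s["eef_pos"];f=phi();d=np.array([x,y])-p[:2];c,n=np.cos(f),np.sin(f)
    print("pos",p.round(1),"phi",round(f,3),"shift cm",((d[0]*c+d[1]*n)/10).round(2),((d[0]*n-d[1]*c)/10).round(2),None if z is None else round((p[2]-z)/10,2))
E
python3 - <<'E'
from h import *
to(485.8,123.7,76)
for n in("top","side"):
    s=r.snapshot(n);cv2.imwrite(f"pics/{n}1.png",s["image"][:,:,::-1])
a=cv2.imread("pics/side1.png")[130:440,180:440];b=cv2.imread("pics/top1.png")[130:350,120:440]
cv2.imwrite("pics/c1.png",np.hstack([cv2.resize(a,(390,465)),cv2.resize(b,(410,282)).copy() if 0 else cv2.copyMakeBorder(cv2.resize(b,(410,282)),0,183,0,0,0)]))
E
```

```text
pos [561.4  11.4 142. ] phi 1.795 shift cm 12.63 -4.87 6.6
```

View pics/c1.png

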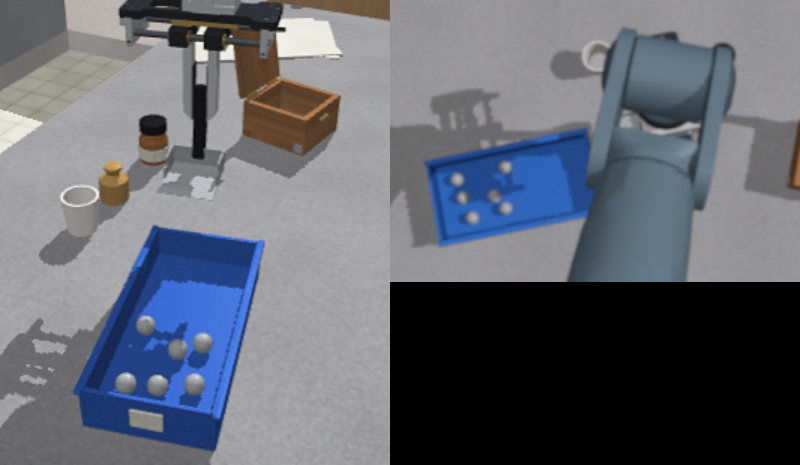

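The scoop hangs level in the grip (side view around (195,170)) and the balls have not moved. Next I move over the tray and go down.

>>> move_arm --steps '[[0,[1.5,-0.6,0],0],[0,[3.2,-1.2,0],0],[0,[3.2,-1.2,0],0],[0,[3.2,-1.2,0],0],[0,[1.53,-0.67,0],0]]'

```text
time: 9.2
eef_pos: [483.9, 126.1, 141.8]
eef_rot: [-0.001, 0.623, 0.782, -0.0]
contact_force: [-0.3, 0.3, -1.3]
grip_width: 15.8
gripper_force: 39.9
```

>>> move_arm --steps '[[0,[0,0,1],0],[0,[0,0,1.5],0],[0,[0,0,1.5],0],[0,[0,0,1.2],0],[0,[0,0,0.5],0]]'

```text
time: 9.7
eef_pos: [485.4, 123.2, 83.4]
eef_rot: [-0.001, 0.624, 0.781, -0.001]
contact_force: [0.2, -0.2, -1.8]
grip_width: 15.4
gripper_force: 39.9
```

>>> move_arm --steps '[[0,[0,0,0.3],0],[0,[0,0,0.2],0],[0,[0,0,0.2],0],[0,[0,0,0],0]]'

```text
time: 10.1
eef_pos: [486.3, 123.8, 78.3]
eef_rot: [0.0, 0.624, 0.781, 0.0]
contact_force: [-1.0, -0.9, -1.9]
grip_width: 15.7
gripper_force: 39.9
```

Run:
```python
from h import *
to(485.8,123.7,76);print(r.read_state()["contact_force"])
s=r.snapshot("side");cv2.imwrite("pics/s3.png",cv2.resize(s["image"][220:460,180:420,::-1],(600,600)))
```

```text
pos [486.3 123.8  78.3] phi 1.794 shift cm 0.0 -0.05 0.23
[-0.98771668 -0.89916775 -1.89333086]
```

View pics/s3.png

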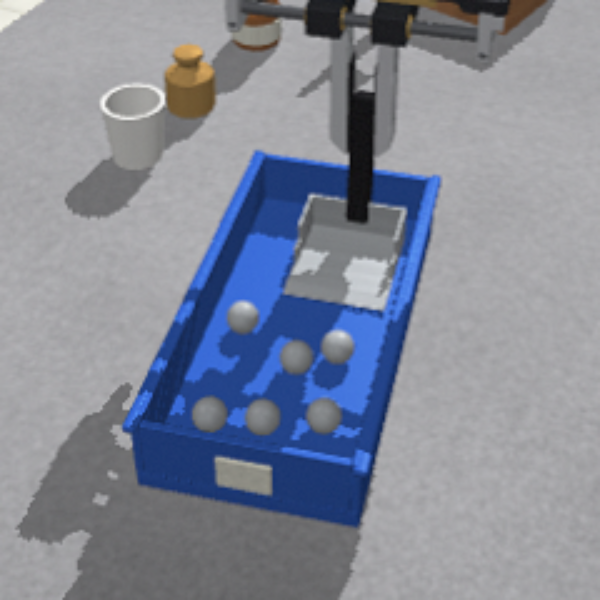

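The scoop is inside the tray behind the balls (bowl at (345,255)). I lower it to floor contact with a soft grip so it settles level.

>>> move_arm --steps '[[0,[0,0,0.1],0],[0,[0,0,0.1],0],[0,[0,0,0],0]]' --grip_force 6

```text
time: 10.45
eef_pos: [486.2, 123.8, 76.1]
eef_rot: [0.0, 0.624, 0.781, 0.0]
contact_force: [-0.5, 0.5, -2.5]
grip_width: 16.1
gripper_force: 6.0
```

>>> move_arm --steps '[[0,[0,0,0.1],0],[0,[0,0,0],0],[0,[0,0,0],0]]'

```text
time: 10.75
eef_pos: [486.4, 123.6, 75.8]
eef_rot: [0.0, 0.624, 0.781, -0.0]
contact_force: [-2.1, -0.7, 5.3]
grip_width: 15.8
gripper_force: 6.0
```

Run:
```python
from h import *
to(485.8,123.7,76);print(r.read_state()["contact_force"])
```

```text
pos [486.4 123.6  75.8] phi 1.794 shift cm 0.02 -0.06 -0.02
[-2.13518688 -0.69143247  5.27225555]
```

>>> move_arm --steps '[[0,[0,0,0],0],[0,[0.5,0,0],0],[0,[0.8,0,0],0],[0,[0.8,0,0],0],[0,[0.8,0,0],0]]' --grip_force 40

```text
time: 11.25
eef_pos: [480.6, 152.7, 75.9]
eef_rot: [0.001, 0.624, 0.781, 0.001]
contact_force: [-1.3, -0.2, 0.3]
grip_width: 15.8
gripper_force: 40.0
```

>>> move_arm --steps '[[0,[0.8,0,0],0],[0,[0.8,0,0],0],[0,[0.8,0,0],0],[0,[0.8,0,0],0],[0,[0.8,0,0],0]]'

```text
time: 11.75
eef_pos: [471.6, 191.7, 75.9]
eef_rot: [0.001, 0.624, 0.782, 0.0]
contact_force: [1.3, 1.6, 1.2]
grip_width: 15.9
gripper_force: 40.0
```

>>> move_arm --steps '[[0,[0.8,0,0],0],[0,[0.8,0,0],0],[0,[0.8,0,0],0],[0,[0.8,0,0],0],[0,[0.5,0,0],0]]'

```text
time: 12.25
eef_pos: [463.0, 227.7, 75.9]
eef_rot: [0.001, 0.624, 0.782, -0.0]
contact_force: [1.6, -4.9, 7.4]
grip_width: 16.1
gripper_force: 40.0
```

Run:
```python
from h import *
to(485.8,123.7,76);print(r.read_state()["contact_force"])
s=r.snapshot("side");cv2.imwrite("pics/s4.png",cv2.resize(s["image"][220:460,180:420,::-1],(600,600)))
```

```text
pos [463.  227.7  75.9] phi 1.795 shift cm -10.65 -0.09 -0.01
[ 1.61652897 -4.85278369  7.36816849]
```

View pics/s4.png

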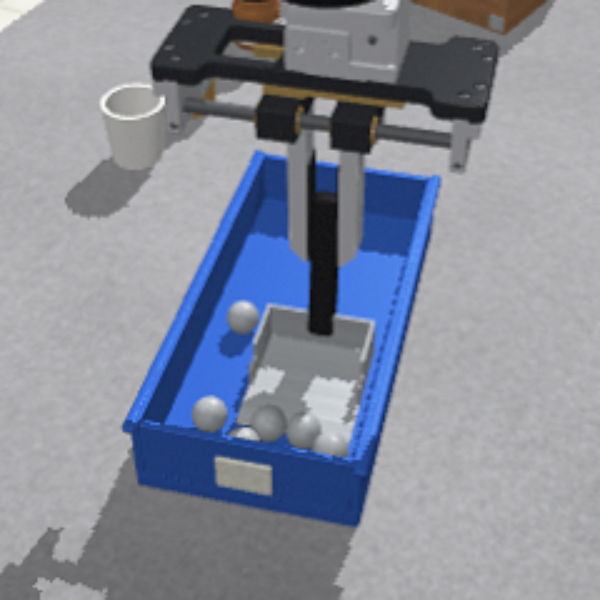

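Four balls are ahead of and on the lip (px 245-332, 420-445). The other two stay outside it. I push on slowly to the wall.

>>> move_arm --steps '[[0,[0.5,0,0],0],[0,[0.5,0,0],0],[0,[0.5,0,0],0],[0,[0.5,0,0],0],[0,[0.4,0,0],0]]'

```text
time: 12.8
eef_pos: [458.1, 251.2, 75.9]
eef_rot: [0.001, 0.624, 0.782, 0.001]
contact_force: [1.0, -5.0, 2.8]
grip_width: 15.9
gripper_force: 40.0
```

>>> move_arm --steps '[[0,[0.4,0,0],0],[0,[0.4,0,0],0],[0,[0.2,0,0],0],[0,[0.1,0,0],0],[0,[0,0,0],0]]'

```text
time: 13.3
eef_pos: [455.5, 261.5, 75.8]
eef_rot: [0.001, 0.624, 0.782, 0.0]
contact_force: [3.7, -5.5, 8.1]
grip_width: 15.7
gripper_force: 40.0
```

Run:
```python
from h import *
to(485.8,123.7,76);print(r.read_state()["contact_force"])
s=r.snapshot("side");cv2.imwrite("pics/s5.png",cv2.resize(s["image"][300:460,200:400,::-1],(750,600)))
```

```text
pos [455.5 261.5  75.8] phi 1.795 shift cm -14.1 -0.1 -0.02
[ 3.67770342 -5.46180516  8.07307852]
```

View pics/s5.png

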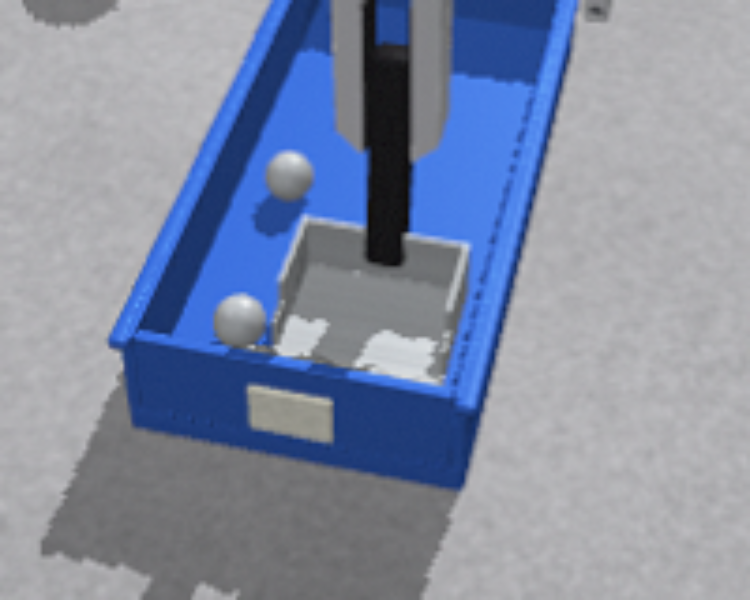

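The lip is nearly at the wall, with four balls hidden behind the near wall and two outside. I push the last few mm, then tilt the scoop back about its rear edge.

>>> move_arm --steps '[[0,[0.15,0,0],0],[0,[0.15,0,0],0],[0,[0,0,0],0]]' --grip_force 25

```text
time: 13.65
eef_pos: [454.8, 264.3, 75.8]
eef_rot: [0.001, 0.624, 0.782, -0.0]
contact_force: [1.7, -4.5, 7.5]
grip_width: 16.1
gripper_force: 25.0
```

>>> move_arm --steps '[[0,[-0.2,0,0.1],0],[0,[-0.3,0,0.08],0],[0,[-0.3,0,0.08],0],[0,[0,0,0],0]]'

```text
time: 14.05
eef_pos: [456.1, 258.5, 74.1]
eef_rot: [-0.001, 0.624, 0.781, 0.002]
contact_force: [-1.6, 1.5, 12.3]
grip_width: 16.2
gripper_force: 25.0
```

Run:
```python
from h import *
to(485.8,123.7,76);print(r.read_state()["contact_force"])
s=r.snapshot("side");u=r.snapshot("top")
a=cv2.resize(s["image"][300:460,200:400,::-1],(500,400));b=cv2.resize(u["image"][220:340,140:260,::-1],(300,300))
cv2.imwrite("pics/s6.png",np.hstack([a,cv2.copyMakeBorder(b,0,100,0,0,0)]))
```

```text
pos [456.1 258.5  74.1] phi 1.793 shift cm -13.8 -0.08 -0.19
[-1.64460555  1.54412145 12.31660577]
```

View pics/s6.png

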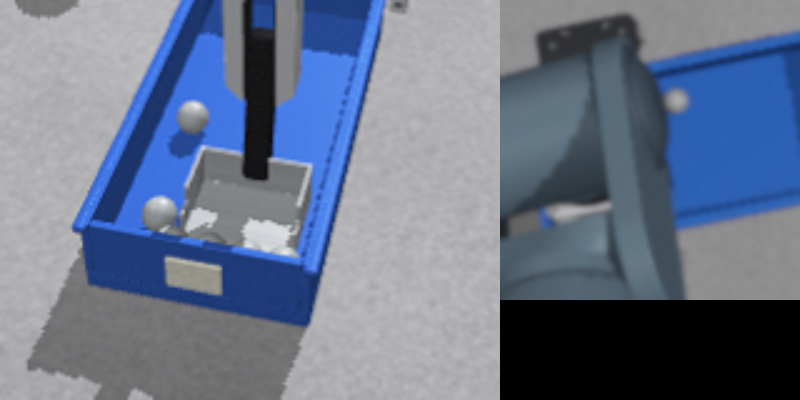

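The nose is lifting: balls now show over the near wall at (210,238) and (287,250). I continue the arc.

>>> move_arm --steps '[[0,[-0.35,0,0.12],0],[0,[-0.4,0,0.13],0],[0,[-0.4,0,0.15],0],[0,[-0.4,0,0.16],0],[0,[0,0,0],0]]'

```text
time: 14.65
eef_pos: [459.6, 242.9, 68.0]
eef_rot: [-0.001, 0.624, 0.781, 0.001]
contact_force: [-0.9, -0.7, 9.8]
grip_width: 15.7
gripper_force: 25.0
```

Run:
```python
from h import *
to(485.8,123.7,76);print(r.read_state()["contact_force"])
s=r.snapshot("side")
cv2.imwrite("pics/s7.png",cv2.resize(s["image"][300:460,200:400,::-1],(500,400)))
print([([round(v) for v in d["bbox"]],round(d["confidence"],2)) for d in r.find_in(s,"ball0")])
```

```text
pos [459.6 242.9  68. ] phi 1.793 shift cm -12.2 -0.08 -0.8
[-0.92114094 -0.65996336  9.77555095]
[([285, 390, 13, 14], 0.67), ([272, 387, 16, 18], 0.66), ([300, 393, 15, 15], 0.62), ([261, 387, 13, 14], 0.58), ([277, 349, 10, 13], 0.53), ([317, 396, 14, 14], 0.44), ([233, 272, 25, 31], 0.29)]
```

View pics/s7.png

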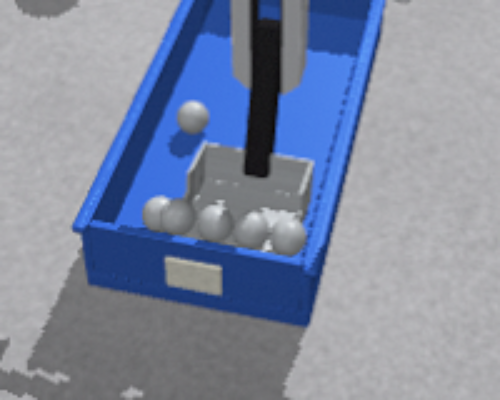

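Four balls are lifted on the lip in a row (178-289, 216-237). I tilt further and let them roll back.

>>> move_arm --steps '[[0,[-0.38,0,0.18],0],[0,[-0.36,0,0.2],0],[0,[-0.34,0,0.2],0],[0,[0,0,0],0],[0,[0,0,0],0]]'

```text
time: 15.25
eef_pos: [462.2, 231.9, 62.0]
eef_rot: [-0.0, 0.624, 0.781, 0.001]
contact_force: [-0.0, -0.9, 8.4]
grip_width: 15.8
gripper_force: 25.0
```

>>> move_arm --steps '[[0,[0,0,0],0],[0,[0,0,0],0],[0,[0,0,0],0]]' --grip_force 60

```text
time: 15.55
eef_pos: [462.2, 231.9, 62.0]
eef_rot: [-0.0, 0.624, 0.781, 0.001]
contact_force: [-0.2, -2.1, 9.4]
grip_width: 15.7
gripper_force: 60.0
```

Run:
```python
from h import *
to(485.8,123.7,76);print(r.read_state()["contact_force"])
s=r.snapshot("side")
cv2.imwrite("pics/s8.png",cv2.resize(s["image"][300:460,200:400,::-1],(500,400)))
print([([round(v) for v in d["bbox"]],round(d["confidence"],2)) for d in r.find_in(s,"ball0")])
```

```text
pos [462.2 231.9  62. ] phi 1.794 shift cm -11.07 -0.09 -1.4
[-0.23819047 -2.06519269  9.42031369]
[([314, 372, 13, 11], 0.73), ([288, 368, 13, 15], 0.7), ([317, 390, 12, 14], 0.66), ([265, 386, 12, 13], 0.59), ([272, 383, 13, 13], 0.5), ([296, 352, 55, 95], 0.18)]
```

View pics/s8.png

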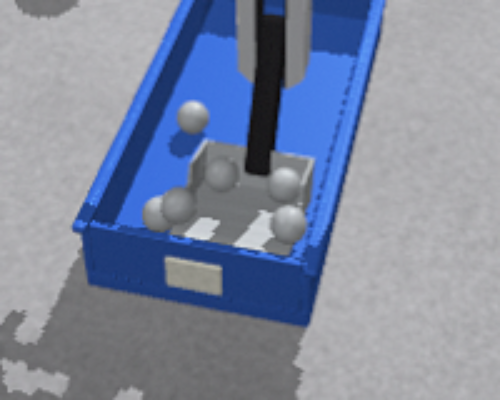

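Two balls are safely at the back and two sit on the lip beside the sides' ends at (178,207) and (289,223). I lift slightly and jerk sideways so they slip inward.

>>> move_arm --steps '[[0,[0,0,-0.4],0],[0,[0,0,-0.4],0],[0,[0,0,0],0],[0,[0,-0.8,0],0],[0,[0,0,0],0]]'

```text
time: 16.15
eef_pos: [452.7, 228.9, 68.5]
eef_rot: [-0.0, 0.624, 0.781, -0.0]
contact_force: [-0.4, 0.5, -2.6]
grip_width: 15.2
gripper_force: 60.0
```

>>> move_arm --steps '[[0,[0,0,0],0],[0,[0,0,0],0],[0,[0,1.6,0],0],[0,[0,0,0],0],[0,[0,0,0],0]]'

```text
time: 16.65
eef_pos: [469.4, 232.4, 68.9]
eef_rot: [-0.0, 0.624, 0.781, -0.0]
contact_force: [-0.1, 0.7, -3.2]
grip_width: 15.4
gripper_force: 60.0
```

Run:
```python
from h import *
to(485.8,123.7,76);print(r.read_state()["contact_force"])
s=r.snapshot("side")
cv2.imwrite("pics/s9.png",cv2.resize(s["image"][300:460,200:400,::-1],(500,400)))
b=[d["bbox"] for d in r.find_in(s,"ball0") if d["confidence"]>.3]
for x in b: print([round(v,1) for v in x], ((x[0]-200)*2.5,(x[1]-300)*2.5))
```

```text
pos [469.4 232.4  68.9] phi 1.794 shift cm -10.97 -0.81 -0.71
[-0.06973571  0.70059299 -3.1590448 ]
[256.8, 383.6, 12.3, 14.7] (142.00000000000003, 209.00000000000006)
[278.9, 348.4, 10.8, 9.7] (197.24999999999994, 120.99999999999994)
[296.6, 372.3, 10.9, 13.0] (241.50000000000006, 180.75000000000003)
[308.4, 368.4, 14.0, 11.1] (270.99999999999994, 170.99999999999994)
[282.0, 361.2, 12.8, 17.0] (205.0, 152.99999999999997)
```

```bash
cat >> h.py <<'E'
def inscoop(s,uv,th,ph=None):
    # ball centre pixel -> scoop frame x,y, ball resting on scoop floor (z=12)
    st=r.read_state();ph=phi() if ph is None else ph;g=st["eef_pos"]-[0,0,-19]
    Rz=cv2.Rodrigues(np.array([0,0,ph]))[0];Ry=cv2.Rodrigues(np.array([0,-th,0.]))[0];M=Rz@Ry
    o=g-M@[-48.5,0,81]
    n=cv2.undistortPoints(np.array(uv,float).reshape(-1,1,2),s["mtx"],s["dist_coeffs"]).reshape(-1,2)
    R=np.array(s["R"]);d=np.c_[n,np.ones(len(n))]@R@M; c=M.T@(-R.T@np.array(s["t"])-o)
    return (c+d*((12-c[2])/d[:,2])[:,None])
E
cat > look.py <<'E'
from h import *
import sys
th=float(sys.argv[1]);np.set_printoptions(precision=0,suppress=True)
for i in range(2):
  for n in ("side",):
    s=r.snapshot(n);D=r.find_in(s,"ball0")
    for d in D:
        if d["confidence"]>.2: print(i,n,np.array(d["bbox"]),round(d["confidence"],2),"scoop",inscoop(s,d["bbox"][:2],th)[0],"tray z24",plane(s,[d["bbox"][:2]],24)[0])
print(r.read_state()["contact_force"])
E
python3 look.py 0.43
```

```text
0 side [308. 369.  14.  11.] 0.68 scoop [-20.  18.  12.] tray z24 [445. 271.  24.]
0 side [350. 183.  30.  26.] 0.68 scoop [418840.  53254.     12.] tray z24 [ 635. -360.   24.]
0 side [297. 370.  15.  12.] 0.57 scoop [-9.  4. 12.] tray z24 [458. 280.  24.]
0 side [276. 351.  14.  13.] 0.56 scoop [-68. -44.  12.] tray z24 [505. 259.  24.]
0 side [284. 364.   9.  15.] 0.48 scoop [-23. -19.  12.] tray z24 [482. 277.  24.]
0 side [260. 382.  15.  13.] 0.45 scoop [ 48. -32.  12.] tray z24 [496. 322.  24.]
1 side [298. 369.  14.  13.] 0.66 scoop [-15.   4.  12.] tray z24 [459. 277.  24.]
1 side [282. 363.  16.  17.] 0.65 scoop [-24. -21.  12.] tray z24 [484. 278.  24.]
1 side [279. 350.  13.  14.] 0.57 scoop [-75. -40.  12.] tray z24 [502. 255.  24.]
1 side [257. 382.  14.  17.] 0.52 scoop [ 51. -34.  12.] tray z24 [499. 325.  24.]
1 side [311. 369.  12.  12.] 0.5 scoop [-20.  22.  12.] tray z24 [442. 270.  24.]
[ 0.  0. -2.]
```

Three balls sit in a row across the back of the bowl. Two lie on the tray floor, and the last is hidden, probably on the floor at the near wall. I lift and check again.

>>> move_arm --steps '[[0,[0,0,-0.5],0],[0,[0,0,-1],0],[0,[0,0,-1],0],[0,[0,0,-1],0],[0,[0,0,-1],0]]'

```text
time: 17.45
eef_pos: [469.9, 232.6, 115.5]
eef_rot: [0.0, 0.624, 0.781, 0.0]
contact_force: [-0.0, 0.4, -2.2]
grip_width: 15.3
gripper_force: 60.0
```

>>> move_arm --steps '[[0,[0,0,-1],0],[0,[0,0,-1],0],[0,[0,0,-1],0],[0,[0,0,-0.5],0],[0,[0,0,0],0]]'

```text
time: 17.95
eef_pos: [470.2, 232.7, 150.1]
eef_rot: [0.001, 0.624, 0.781, 0.001]
contact_force: [-1.0, -0.7, -2.7]
grip_width: 15.8
gripper_force: 60.0
```

```bash
python3 look.py 0.43; python3 -c "
from h import *
to(467.2,-239,149)"
```

```text
0 side [310. 325.  15.  13.] 0.71 scoop [-26.  19.  12.] tray z24 [485. 184.  24.]
0 side [257. 381.  14.  20.] 0.7 scoop [170.   9.  12.] tray z24 [500. 323.  24.]
0 side [296. 327.  13.  14.] 0.58 scoop [-11.   3.  12.] tray z24 [504. 197.  24.]
0 side [281. 320.  16.  17.] 0.47 scoop [-28. -22.  12.] tray z24 [533. 194.  24.]
0 side [351. 163.  30.  55.] 0.46 scoop [5118.  709.   12.] tray z24 [ 682. -492.   24.]
0 side [272. 389.  11.  10.] 0.41 scoop [180.  27.  12.] tray z24 [474. 326.  24.]
1 side [310. 327.  15.  14.] 0.72 scoop [-20.  21.  12.] tray z24 [482. 188.  24.]
1 side [271. 390.  12.  13.] 0.66 scoop [181.  27.  12.] tray z24 [474. 327.  24.]
1 side [282. 321.  14.  13.] 0.63 scoop [-25. -20.  12.] tray z24 [530. 196.  24.]
1 side [257. 381.  16.  15.] 0.61 scoop [170.   9.  12.] tray z24 [500. 323.  24.]
1 side [297. 328.  15.  16.] 0.49 scoop [-6.  5. 12.] tray z24 [501. 200.  24.]
[ 0.  0. -3.]
pos [469.2 232.4 148.4] phi 1.794 shift cm -45.93 -10.62 -0.06
```

Exactly three balls are in the bowl and all the others are accounted for in the tray. I turn, then carry.

>>> move_arm --steps '[[0,[0,0,0],0.04],[0,[0,0,0],0.08],[0,[0,0,0],0.1],[0,[0,0,0],0.1],[0,[0,0,0],0.1]]'

```text
time: 18.65
eef_pos: [469.2, 232.4, 148.4]
eef_rot: [-0.0, 0.775, 0.633, -0.001]
contact_force: [-0.9, -0.8, -2.1]
grip_width: 15.8
gripper_force: 60.0
```

>>> move_arm --steps '[[0,[0,0,0],0.1],[0,[0,0,0],0.1],[0,[0,0,0],0.1],[0,[0,0,0],0.1],[0,[0,0,0],0.1]]'

```text
time: 19.15
eef_pos: [469.1, 232.4, 148.3]
eef_rot: [-0.0, 0.907, 0.421, -0.001]
contact_force: [0.1, -0.1, -3.3]
grip_width: 15.7
gripper_force: 60.0
```

>>> move_arm --steps '[[0,[0,0,0],0.1],[0,[0,0,0],0.1],[0,[0,0,0],0.1],[0,[0,0,0],0.1],[0,[0,0,0],0.1]]'

```text
time: 19.65
eef_pos: [469.0, 232.5, 148.3]
eef_rot: [-0.0, 0.983, 0.184, -0.001]
contact_force: [-0.5, -0.5, -2.0]
grip_width: 15.9
gripper_force: 60.0
```

>>> move_arm --steps '[[0,[0,0,0],0.1],[0,[0,0,0],0.1],[0,[0,0,0],0.1],[0,[0,0,0],0.1],[0,[0,0,0],0.1]]'

```text
time: 20.15
eef_pos: [469.0, 232.5, 148.3]
eef_rot: [0.0, 0.998, -0.065, -0.001]
contact_force: [0.3, 0.1, -2.3]
grip_width: 15.6
gripper_force: 60.0
```

>>> move_arm --steps '[[0,[0,0,0],0.08],[0,[0,0,0],0.014],[0,[0,0,0],0],[0,[0,0,0],0]]'

```text
time: 20.55
eef_pos: [469.4, 232.5, 148.8]
eef_rot: [-0.0, 0.994, -0.109, -0.0]
contact_force: [-0.2, -0.2, -2.5]
grip_width: 15.7
gripper_force: 60.0
```

```bash
python3 look.py 0.43; python3 -c "
from h import *
to(467.2,-239,149)"
```

```text
0 side [277. 349.  10.  14.] 0.65 scoop [-95.  76.  12.] tray z24 [506. 255.  24.]
0 side [256. 382.  12.  17.] 0.65 scoop [-111.  131.   12.] tray z24 [500. 325.  24.]
0 side [272. 390.  13.  11.] 0.59 scoop [-131.  123.   12.] tray z24 [473. 328.  24.]
0 side [270. 291.  11.   6.] 0.53 scoop [-23.  15.  12.] tray z24 [587. 133.  24.]
0 side [280. 286.  11.  14.] 0.49 scoop [-25.  -5.  12.] tray z24 [579. 112.  24.]
1 side [273. 281.  76.  54.] 0.68 scoop [-13.  -0.  12.] tray z24 [598. 107.  24.]
1 side [258. 383.  17.  17.] 0.63 scoop [-113.  130.   12.] tray z24 [497. 325.  24.]
1 side [270. 290.  12.   6.] 0.48 scoop [-21.  14.  12.] tray z24 [589. 131.  24.]
[ 0.  0. -2.]
pos [469.6 232.5 149. ] phi -0.22 shift cm 10.05 46.07 0.0
```

>>> move_arm --steps '[[0,[0.2,1,0],0],[0,[0.4,2,0],0],[0,[0.6,3,0],0],[0,[0.65,3,0],0],[0,[0.65,3,0],0]]'

```text
time: 21.25
eef_pos: [467.5, 108.4, 149.1]
eef_rot: [0.0, 0.994, -0.11, 0.0]
contact_force: [1.0, -0.1, -3.2]
grip_width: 15.6
gripper_force: 60.0
```

>>> move_arm --steps '[[0,[0.65,3,0],0],[0,[0.65,3,0],0],[0,[0.65,3,0],0],[0,[0.65,3,0],0],[0,[0.65,3,0],0]]'

```text
time: 21.75
eef_pos: [466.3, -45.3, 149.2]
eef_rot: [0.0, 0.994, -0.11, 0.0]
contact_force: [0.0, 0.2, -2.6]
grip_width: 15.5
gripper_force: 60.0
```

>>> move_arm --steps '[[0,[0.65,3,0],0],[0,[0.65,3,0],0],[0,[0.65,3,0],0],[0,[0.65,3,0],0],[0,[0.65,3,0],0]]'

```text
time: 22.25
eef_pos: [465.0, -198.8, 149.2]
eef_rot: [0.0, 0.994, -0.11, -0.0]
contact_force: [0.4, 0.5, -1.7]
grip_width: 15.5
gripper_force: 60.0
```

>>> move_arm --steps '[[0,[0.6,2.6,0],0],[0,[0.3,1.4,0],0],[0,[0,0,0],0],[0,[0,0,0],0]]'

```text
time: 22.65
eef_pos: [465.4, -237.4, 148.9]
eef_rot: [-0.0, 0.994, -0.11, -0.0]
contact_force: [0.2, 0.5, -2.9]
grip_width: 15.7
gripper_force: 60.0
```

```bash
python3 look.py 0.43
python3 - <<'E'
from h import *
to(467.2,-239,149)
s=r.snapshot("side");t=r.snapshot("top")
for k in ("scoop","lid","case"):
    for n,q in(("s",s),("t",t)): print(k,n,[([round(v) for v in d["bbox"]],round(d["confidence"],2)) for d in r.find_in(q,k)][:2])
E
```

```text
0 side [258. 382.  16.  15.] 0.72 scoop [-194.  567.   12.] tray z24 [498. 324.  24.]
0 side [278. 349.  14.  14.] 0.68 scoop [-177.  509.   12.] tray z24 [505. 255.  24.]
0 side [272. 390.  16.   9.] 0.4 scoop [-215.  560.   12.] tray z24 [473. 328.  24.]
1 side [257. 384.  18.  16.] 0.69 scoop [-195.  570.   12.] tray z24 [498. 327.  24.]
1 side [273. 391.  12.  10.] 0.5 scoop [-217.  560.   12.] tray z24 [471. 329.  24.]
1 side [278. 348.   9.  17.] 0.43 scoop [-177.  507.   12.] tray z24 [505. 252.  24.]
[-0.  0. -3.]
pos [ 465.8 -236.9  149. ] phi -0.219 shift cm 0.18 0.18 -0.0
scoop s [([381, 168, 57, 34], 0.9)]
scoop t [([473, 237, 37, 27], 0.85)]
lid s [([350, 166, 30, 59], 0.55)]
lid t [([483, 210, 74, 37], 0.95)]
case s [([372, 184, 73, 95], 0.63)]
case t [([474, 237, 91, 91], 0.74)]
```

>>> move_arm --steps '[[0,[0.18,0.18,0],0],[0,[0,0,0],0],[0,[0,0,0],0]]' --grip_force 15

```text
time: 23.55
eef_pos: [467.1, -240.3, 149.0]
eef_rot: [-0.0, 0.994, -0.11, -0.0]
contact_force: [0.0, 0.1, -2.3]
grip_width: 15.9
gripper_force: 15.0
```

>>> move_arm --steps '[[0,[0,0,0],0],[0,[0,0,0],0],[0,[0,0,0],0]]' --grip_force 7

```text
time: 23.85
eef_pos: [467.0, -240.0, 148.9]
eef_rot: [-0.0, 0.994, -0.11, -0.0]
contact_force: [-0.2, -0.1, -3.0]
grip_width: 16.3
gripper_force: 7.0
```

```bash
cat > sc.py <<'E'
from h import *
np.set_printoptions(precision=1,suppress=True)
st=r.read_state();g=st["eef_pos"]+[0,0,19];ph=phi()
for n in("side","top"):
    s=r.snapshot(n)
    D=r.find_in(s,"scoop")[:1]
    if not D: print(n,"no scoop");continue
    b=np.array(D[0]["bbox"]);obs=np.r_[b[:2]-b[2:]/2,b[:2]+b[2:]/2];res=[]
    V=np.array([[-36,33,0],[-36,-33,0],[-36,33,26],[-36,-33,26],[36,33,0],[36,-33,0],[8,33,26],[8,-33,26]])
    for th in np.arange(-1,.61,.05):
        M=cv2.Rodrigues(np.array([0,0,ph]))[0]@cv2.Rodrigues(np.array([0,-th,0.]))[0]
        u=proj(s,(V-[-48.5,0,81])@M.T+g);q=np.r_[u.min(0),u.max(0)]
        res.append((abs(q-obs)[[0,2,3]].sum(),round(th,2)))
    print(n,b,sorted(res)[:3])
    print(" balls",[([round(v) for v in d["bbox"]],round(d["confidence"],2)) for d in r.find_in(s,"ball0")][:6])
print(st["contact_force"],st["grip_width"])
E
python3 sc.py
```

```text
side [257.1 252.5  21.3  29. ] [(np.float64(315.56831710304004), np.float64(0.45)), (np.float64(315.6087382064386), np.float64(0.4)), (np.float64(315.72207431665845), np.float64(0.5))]
 balls [([256, 382, 12, 12], 0.5)]
top [465.8 246.1  26.1  15.3] [(np.float64(33.96302382030882), np.float64(0.4)), (np.float64(34.119225255642505), np.float64(0.35)), (np.float64(34.44883402072668), np.float64(0.45))]
 balls [([172, 264, 7, 10], 0.58), ([483, 211, 69, 34], 0.41), ([476, 236, 92, 86], 0.32)]
[-0.2 -0.1 -3. ] 16.270568303906117
```

>>> move_arm --steps '[[0,[0,0,0],0],[0,[0,0,0],0],[0,[0,0,0],0]]' --grip_force 4

```text
time: 24.45
eef_pos: [467.1, -240.1, 149.1]
eef_rot: [-0.0, 0.994, -0.11, -0.0]
contact_force: [-0.1, 0.7, -2.7]
grip_width: 15.8
gripper_force: 4.0
```

```bash
python3 sc.py
```

```text
side [393.8 183.6  36.6  34.9] [(np.float64(4.821331437593386), np.float64(-0.4)), (np.float64(6.749776152346897), np.float64(-0.35)), (np.float64(7.061668528959132), np.float64(-0.45))]
 balls [([379, 192, 8, 8], 0.64), ([257, 384, 14, 15], 0.59), ([277, 349, 12, 12], 0.57), ([271, 390, 12, 11], 0.52)]
top [448.9 289.5  11.1   3.7] [(np.float64(36.14521699579092), np.float64(-0.25)), (np.float64(36.22046627650076), np.float64(-0.3)), (np.float64(37.31385458422142), np.float64(-0.35))]
 balls [([466, 247, 6, 11], 0.56), ([476, 251, 11, 8], 0.39), ([170, 275, 8, 5], 0.39), ([172, 264, 9, 10], 0.38)]
[-0.1  0.7 -2.7] 15.791830225312998
```

>>> move_arm --steps '[[0,[0,0,0],0],[0,[0,0,0],0],[0,[0,0,0],0],[0,[0,0,0],0]]' --grip_force 4

```text
time: 25.15
eef_pos: [467.1, -240.1, 149.1]
eef_rot: [-0.0, 0.994, -0.11, 0.0]
contact_force: [0.7, -0.1, -1.6]
grip_width: 15.9
gripper_force: 4.0
```

```bash
python3 sc.py
python3 - <<'E'
from h import *
f=[]
for i in range(8):
    r.snapshot("top");f.append(r.read_state()["contact_force"][2])
print(np.mean(f))
s=r.snapshot("top");c=s["image"][195:290,425:525]
b=[d["bbox"] for d in r.find_in(s,"ball0")];print(np.round(b))
E
```

```text
side [398.4 184.7  35.1  40.4] [(np.float64(5.535057169547173), np.float64(-0.55)), (np.float64(6.413562971731238), np.float64(-0.5)), (np.float64(8.284005347117045), np.float64(-0.45))]
 balls [([272, 391, 12, 11], 0.66), ([258, 383, 17, 18], 0.58), ([279, 349, 12, 7], 0.44), ([371, 186, 76, 102], 0.3)]
top [451.  289.9  10.7   5.1] [(np.float64(30.922634309978378), np.float64(-0.3)), (np.float64(32.37013451141519), np.float64(-0.35)), (np.float64(33.08852759238175), np.float64(-0.25))]
 balls [([485, 209, 72, 37], 0.65), ([169, 277, 12, 1], 0.55), ([477, 240, 10, 9], 0.39)]
[ 0.7 -0.1 -1.6] 15.90636771532741
-1.9146877809263856
[[467. 236.  12.   7.]
 [478. 240.  11.   8.]
 [457. 235.   8.  13.]
 [210. 260.  15.  10.]
 [172. 266.  11.  10.]]
```

The scoop swung down, the wrist force fell by about 1 N, and three balls show inside the case. I raise the scoop, check the case, and carry the scoop to a free bench spot.

>>> move_arm --steps '[[0,[0,0,-0.5],0],[0,[-0.3,0,-1],0],[0,[-0.5,0,-1.5],0],[0,[-1,0,-1.5],0],[0,[-2,0,-0.5],0]]' --grip_force 8

```text
time: 26.45
eef_pos: [431.0, -232.8, 202.6]
eef_rot: [0.001, 0.994, -0.11, 0.002]
contact_force: [-0.4, -0.5, -1.2]
grip_width: 15.9
gripper_force: 8.0
```

>>> move_arm --steps '[[0,[-1,-2,0],0],[0,[0,-3,0],0],[0,[0,-3,0],0],[0,[0,-3,0],0],[0,[0,-3,0],0]]'

```text
time: 26.95
eef_pos: [451.1, -92.1, 200.8]
eef_rot: [0.0, 0.994, -0.11, 0.001]
contact_force: [0.6, -0.6, -1.9]
grip_width: 16.5
gripper_force: 8.0
```

>>> move_arm --steps '[[0,[1,-3,0],0],[0,[1,-2,0],0],[0,[0,0,0],0]]'

```text
time: 27.25
eef_pos: [482.3, -47.1, 200.7]
eef_rot: [0.0, 0.994, -0.108, 0.001]
contact_force: [-0.4, -0.1, -1.8]
grip_width: 15.9
gripper_force: 8.0
```

```bash
python3 sc.py
python3 - <<'E'
from h import *
to(450,-50,94)
np.set_printoptions(precision=0,suppress=True)
for n in("top","side","top"):
    s=r.snapshot(n)
    for d in r.find_in(s,"ball0"):
        if d["confidence"]>.3:
            p=plane(s,[d["bbox"][:2]],22)[0];c=rz([[0,0,0]],[0,0,0]);q=p[:2]-[530.6,-253.2];a=.22
            print(n,np.array(d["bbox"]),p,"case",np.array([q[0]*np.cos(a)-q[1]*np.sin(a),q[0]*np.sin(a)+q[1]*np.cos(a)]))
E
```

```text
side [364.3 191.4  43.2  54.6] [(np.float64(5.825701762633969), np.float64(-0.5)), (np.float64(6.923479019036762), np.float64(-0.55)), (np.float64(6.985885383379184), np.float64(-0.45))]
 balls [([257, 382, 16, 16], 0.51), ([278, 350, 10, 12], 0.45)]
top [360.9 284.1  35.6   9.5] [(np.float64(7.79569968833556), np.float64(-0.45)), (np.float64(9.268662554350897), np.float64(-0.5)), (np.float64(10.015119710087788), np.float64(-0.4))]
 balls [([455, 239, 8, 10], 0.65), ([469, 237, 10, 10], 0.65), ([211, 261, 10, 5], 0.62), ([479, 239, 12, 8], 0.43)]
[-0.4 -0.1 -1.8] 15.916229260902107
pos [481.  -49.4 199.3] phi -0.222 shift cm -3.01 0.74 10.53
top [168. 275.   8.   4.] [477. 331.  22.] case [-180.  558.]
top [172. 267.   7.   7.] [494. 325.  22.] case [-162.  556.]
top [212. 263.  10.  14.] [504. 245.  22.] case [-135.  480.]
top [455. 237.  10.  13.] [ 562. -239.   22.] case [28. 20.]
side [279. 348.  13.  12.] [505. 251.  22.] case [-135.  486.]
side [272. 390.  11.   9.] [474. 326.  22.] case [-182.  553.]
side [259. 383.  15.  14.] [497. 323.  22.] case [-158.  555.]
top [380. 175.  22.  26.] [688. -88.  22.] case [118. 195.]
top [454. 238.  10.  12.] [ 561. -238.   22.] case [26. 22.]
top [167. 276.   8.   2.] [476. 333.  22.] case [-181.  560.]
```

Three balls are in the case and three in the tray. I set the scoop down: contact at the lip, then the arc to flat.

>>> move_arm --steps '[[0,[0,0,1],0],[0,[0,0,2.5],0],[0,[0,0,3],0],[0,[0,0,2.5],0],[0,[0,0,1],0]]' --grip_force 6

```text
time: 28.35
eef_pos: [479.0, -47.8, 95.7]
eef_rot: [-0.001, 0.994, -0.11, -0.003]
contact_force: [-0.1, -0.2, -2.3]
grip_width: 15.8
gripper_force: 6.0
```

>>> move_arm --steps '[[0,[0,0,0.3],0],[0,[0,0,0.2],0],[0,[0,0,0.1],0],[0,[0,0,0],0]]' --grip_force 4

```text
time: 28.75
eef_pos: [482.1, -48.8, 94.1]
eef_rot: [0.0, 0.994, -0.11, 0.001]
contact_force: [0.2, -0.3, -1.2]
grip_width: 16.2
gripper_force: 4.0
```

```bash
python3 sc.py;python3 -c "
from h import *
to(450,-50,62)"
```

```text
side [359.2 240.2  41.4  45.3] [(np.float64(5.363554956887981), np.float64(-0.45)), (np.float64(6.192699129284051), np.float64(-0.4)), (np.float64(6.6453723123204895), np.float64(-0.5))]
 balls [([283, 226, 23, 34], 0.58), ([258, 382, 16, 17], 0.51), ([273, 389, 17, 10], 0.45), ([279, 350, 9, 12], 0.44)]
top [283.6 174.4  23.   24.4] [(np.float64(246.16068016399757), np.float64(0.6)), (np.float64(246.4629685285834), np.float64(0.55)), (np.float64(246.7759762911132), np.float64(0.5))]
 balls [([210, 262, 10, 12], 0.63), ([172, 265, 8, 13], 0.61), ([169, 275, 12, 6], 0.55), ([467, 238, 15, 9], 0.46), ([377, 174, 21, 27], 0.24)]
[ 0.2 -0.3 -1.2] 16.163297146822543
pos [481.5 -48.6  93.4] phi -0.22 shift cm -3.04 0.82 3.14
```

>>> move_arm --steps '[[0,[-0.3,0,0.3],0],[0,[-0.5,0,0.2],0],[0,[-0.5,0,0.2],0],[0,[-0.5,0,0.25],0],[0,[-0.5,0,0.25],0]]'

```text
time: 29.55
eef_pos: [458.3, -43.4, 80.7]
eef_rot: [-0.0, 0.994, -0.11, -0.0]
contact_force: [0.9, -0.3, -1.4]
grip_width: 16.1
gripper_force: 4.0
```

>>> move_arm --steps '[[0,[-0.5,0,0.3],0],[0,[-0.5,0,0.3],0],[0,[-0.45,0,0.35],0],[0,[-0.45,0,0.35],0],[0,[0,0,0],0]]'

```text
time: 30.05
eef_pos: [439.2, -39.1, 67.3]
eef_rot: [-0.0, 0.994, -0.11, -0.001]
contact_force: [0.1, -0.0, -0.5]
grip_width: 16.0
gripper_force: 4.0
```

```bash
python3 sc.py;python3 -c "
from h import *
to(450,-50,62)"
```

```text
side [361.7 263.2  48.2  30.6] [(np.float64(1.8726358080583623), np.float64(-0.05)), (np.float64(2.8364047845956293), np.float64(-0.1)), (np.float64(5.624445643295871), np.float64(0.0))]
 balls [([271, 390, 15, 9], 0.44)]
top no scoop
[ 0.1 -0.  -0.5] 16.009555902169012
pos [440.3 -39.4  68. ] phi -0.22 shift cm 1.17 0.82 0.6
```

>>> move_arm --steps '[[0,[-0.4,0,0.3],0],[0,[-0.3,0,0.3],0],[0,[0,0,0],0]]'

```text
time: 30.6
eef_pos: [433.4, -37.9, 62.1]
eef_rot: [0.0, 0.994, -0.11, 0.0]
contact_force: [-0.2, -0.4, 0.7]
grip_width: 15.8
gripper_force: 4.0
```

>>> move_arm --steps '[[0,[0,0,0.1],0],[0,[0,0,0],0],[0,[0,0,0],0]]' --grip_force 3

```text
time: 30.9
eef_pos: [434.0, -38.1, 61.5]
eef_rot: [0.0, 0.994, -0.11, 0.0]
contact_force: [-0.8, -0.5, 5.4]
grip_width: 15.9
gripper_force: 3.0
```

```bash
python3 sc.py;python3 -c "
from h import *
to(450,-50,62)"
```

```text
side [365.  256.4  53.4  43.2] [(np.float64(7.20446438995441), np.float64(0.0)), (np.float64(7.5599204206623085), np.float64(-0.05)), (np.float64(8.78472722872533), np.float64(0.05))]
 balls [([256, 382, 18, 17], 0.51), ([271, 391, 9, 8], 0.5)]
top [363.2 261.9  25.6   8.9] [(np.float64(34.11267011288845), np.float64(0.6)), (np.float64(34.967336117293996), np.float64(0.55)), (np.float64(35.85003231009745), np.float64(0.5))]
 balls [([467, 237, 12, 9], 0.61), ([456, 238, 11, 11], 0.58), ([477, 243, 8, 7], 0.55), ([211, 260, 12, 9], 0.44)]
[-0.8 -0.5  5.4] 15.90394709264739
pos [433.6 -38.   61.2] phi -0.22 shift cm 1.86 0.81 -0.08
```

The scoop stands flat. I release, lift, close the fingers and go behind the lid.

>>> move_arm --steps '[[0.6,[0,0,0],0],[0.6,[0,0,0],0],[0.6,[0,0,0],0],[0.6,[0,0,0],0],[0.6,[0,0,-0.5],0]]'

```text
time: 31.7
eef_pos: [432.7, -37.6, 65.5]
eef_rot: [-0.0, 0.994, -0.11, -0.001]
contact_force: [-0.1, -1.1, -0.3]
grip_width: 52.5
gripper_force: 0.0
```

>>> move_arm --steps '[[0.6,[0,0,-1.5],0],[0.6,[0,0,-3.5],0],[0.6,[0,0,-4],0],[0.6,[0,0,-4],0],[0,[0,0,-3.4],0]]'

```text
time: 32.2
eef_pos: [433.7, -37.9, 232.7]
eef_rot: [0.0, 0.994, -0.11, 0.001]
contact_force: [0.9, -0.2, -0.2]
grip_width: 50.9
gripper_force: 0.0
```

>>> move_arm --steps '[[0,[1.6,1.1,0],0],[0,[3.4,2.4,0],0],[0,[3.4,2.4,0],0],[0,[3.4,2.4,0],0],[0,[3.4,2.4,0],0]]'

```text
time: 32.7
eef_pos: [559.4, -176.8, 230.3]
eef_rot: [0.0, 0.994, -0.11, 0.0]
contact_force: [0.5, 0.6, 0.8]
grip_width: 11.9
gripper_force: 0.0
```

>>> move_arm --steps '[[0,[3.4,2.4,0],0],[0,[3.4,2.4,0],0],[0,[3,2.2,0],0],[0,[1.6,1.2,0],0],[0,[0,0,0],0]]'

```text
time: 33.2
eef_pos: [652.4, -282.3, 229.4]
eef_rot: [-0.0, 0.994, -0.111, -0.0]
contact_force: [-0.2, 0.5, -0.1]
grip_width: 0.3
gripper_force: 0.0
```

Run:
```python
from h import *
to(652.6,-280.5,150)
h=55
def lid(P,p):
    out=[[h-x*np.cos(p[3]),y,60.5+x*np.sin(p[3])] if z>999 else [x,y,z] for x,y,z in P]; return rz(out,p)
for n in("side","top"):
    s=r.snapshot(n)
    for k in("scoop","lid","ball0","weight","jar","beaker"): print(n,k,[([round(v) for v in d["bbox"]],round(d["confidence"],2)) for d in r.find_in(s,k)][:6])
    print("pred lid",[ (a,proj(s,lid([[0,h,1000],[0,-h,1000],[116,h,1000],[116,-h,1000]],[530.6,-253.2,-.22,a])).round().tolist()) for a in(1.6,1.77)])
```

```text
pos [ 652.4 -282.3  229.4] phi -0.222 shift cm -0.02 -0.18 7.94
side scoop [([349, 166, 30, 62], 0.69), ([363, 254, 52, 46], 0.61)]
side lid [([350, 165, 33, 60], 0.76)]
side ball0 [([255, 382, 16, 17], 0.59), ([272, 391, 14, 7], 0.54), ([278, 349, 12, 13], 0.52)]
side weight [([258, 252, 21, 34], 0.94), ([350, 165, 35, 62], 0.58)]
side jar [([283, 227, 25, 35], 0.7), ([350, 167, 32, 59], 0.37)]
side beaker [([235, 271, 25, 33], 0.75)]
pred lid [(1.6, [[342.0, 195.0], [368.0, 180.0], [343.0, 147.0], [370.0, 135.0]]), (1.77, [[342.0, 195.0], [368.0, 180.0], [335.0, 146.0], [363.0, 134.0]])]
top scoop [([358, 279, 37, 43], 0.79)]
top lid [([464, 207, 35, 29], 0.83)]
top ball0 [([465, 206, 36, 27], 0.74), ([172, 266, 9, 12], 0.55), ([456, 237, 8, 13], 0.49), ([210, 262, 12, 11], 0.44)]
top weight [([323, 179, 21, 23], 0.86)]
top jar [([377, 175, 20, 25], 0.89)]
top beaker [([283, 175, 24, 21], 0.63), ([466, 209, 36, 34], 0.27)]
pred lid [(1.6, [[445.0, 217.0], [499.0, 230.0], [460.0, 203.0], [520.0, 218.0]]), (1.77, [[445.0, 217.0], [499.0, 230.0], [462.0, 193.0], [521.0, 208.0]])]
```

>>> move_arm --steps '[[0,[0,-0.2,1.5],0],[0,[0,0,2.5],0],[0,[0,0,2.5],0],[0,[0,0,1.4],0],[0,[-1,0,0],0]]'

```text
time: 34.4
eef_pos: [641.0, -275.3, 147.2]
eef_rot: [-0.001, 0.994, -0.11, -0.002]
contact_force: [-0.8, 0.3, 0.6]
grip_width: 0.7
gripper_force: 0.0
```

>>> move_arm --steps '[[0,[-1.2,0,0],0],[0,[-1.2,0,0],0],[0,[-1.2,0,0],0],[0,[-1.2,0,0],0]]'

```text
time: 34.8
eef_pos: [595.8, -266.3, 153.1]
eef_rot: [0.001, 0.994, -0.11, 0.002]
contact_force: [1.0, -0.9, 1.1]
grip_width: 0.6
gripper_force: 0.6
```

```bash
python3 -c "
from h import *
s=r.read_state();p=s['eef_pos'];q=p[:2]-[530.6,-253.2];a=.22
print('case',q[0]*np.cos(a)-q[1]*np.sin(a),q[0]*np.sin(a)+q[1]*np.cos(a),p[2],s['contact_force'])
print([d['bbox'] for d in r.find_in(r.snapshot('side'),'lid')][:1])"
```

```text
case 66.52248517017131 1.4778789873928506 153.0656553567231 [ 1.02159491 -0.901532    1.06653174]
[[356.9, 166.5, 33.5, 59.0]]
```

>>> move_arm --steps '[[0,[-1.1,0,0],0],[0,[-1.1,0,0],0],[0,[-1.3,0,0.3],0],[0,[-1.4,0,0.5],0],[0,[-0.8,0,0.5],0]]'

```text
time: 35.4
eef_pos: [539.1, -253.3, 138.2]
eef_rot: [0.0, 0.994, -0.11, 0.0]
contact_force: [1.2, -0.5, 1.8]
grip_width: 0.4
gripper_force: 0.8
```

>>> move_arm --steps '[[0,[-0.8,0,0.5],0],[0,[-0.7,0,0.65],0],[0,[-0.7,0,0.7],0],[0,[-0.5,0,0.8],0],[0,[-0.5,0,0.8],0]]'

```text
time: 35.9
eef_pos: [508.3, -246.4, 102.9]
eef_rot: [0.0, 0.994, -0.11, -0.0]
contact_force: [2.1, -2.2, 1.2]
grip_width: 0.8
gripper_force: 0.9
```

```bash
cat > lp.py <<'E'
from h import *
s=r.read_state();p=s['eef_pos'];q=p[:2]-[530.6,-253.2];a=.22
print('case',q[0]*np.cos(a)-q[1]*np.sin(a),q[0]*np.sin(a)+q[1]*np.cos(a),p[2],s['contact_force'])
for n in("side","top"): print([np.round(d['bbox']).tolist() for d in r.find_in(r.snapshot(n),'lid')][:1])
E
python3 lp.py
```

```text
case -23.222801025690437 1.7445396254278451 102.94185979343978 [ 2.12584177 -2.2042758   1.18469979]
[[374.0, 185.0, 66.0, 25.0]]
[[458.0, 246.0, 33.0, 56.0]]
```

>>> move_arm --steps '[[0,[-0.5,0,0.7],0],[0,[-0.6,0,0.7],0],[0,[-0.6,0,0.6],0],[0,[-0.6,0,0.5],0],[0,[0,0,0.4],0]]'

```text
time: 36.6
eef_pos: [485.2, -241.0, 74.5]
eef_rot: [-0.0, 0.994, -0.11, -0.001]
contact_force: [-3.6, 1.1, 5.0]
grip_width: 0.8
gripper_force: 2.8
```

>>> move_arm --steps '[[0,[0,0,0.3],0],[0,[0,0,0.2],0],[0,[0,0,0.1],0],[0,[0,0,0],0]]'

```text
time: 37.0
eef_pos: [485.3, -241.0, 69.0]
eef_rot: [-0.0, 0.994, -0.11, -0.002]
contact_force: [-6.6, 2.4, 10.1]
grip_width: 0.3
gripper_force: 5.1
```

```bash
python3 lp.py
```

```text
case -46.87821577496513 2.021146676384321 69.04130743258894 [-6.64517578  2.43368359 10.08776515]
[[376.0, 196.0, 65.0, 36.0]]
[[459.0, 235.0, 29.0, 29.0]]
```

Close to shut now, so I press a little further while watching the force.

>>> move_arm --steps '[[0,[0,0,0.1],0],[0,[0,0,0.1],0],[0,[0,0,0],0]]'

```text
time: 37.5
eef_pos: [485.3, -241.1, 68.7]
eef_rot: [-0.001, 0.994, -0.11, -0.002]
contact_force: [-9.9, 5.6, 21.3]
grip_width: 0.7
gripper_force: 10.6
```

>>> move_arm --steps '[[0,[0,0,0.1],0],[0,[0,0,0],0],[0,[0,0,0],0]]'

```text
time: 37.8
eef_pos: [485.4, -241.1, 68.5]
eef_rot: [-0.001, 0.994, -0.109, -0.002]
contact_force: [-13.0, 5.9, 25.9]
grip_width: 0.6
gripper_force: 13.3
```

>>> move_arm --steps '[[0,[0,0,-0.3],0],[0,[0,0,-0.5],0],[0,[0,0,-1.5],0],[0,[0,0,-3],0],[0,[0,0,-4],0]]'

```text
time: 38.3
eef_pos: [485.1, -240.3, 158.1]
eef_rot: [-0.001, 0.994, -0.11, -0.002]
contact_force: [0.6, -0.7, 0.4]
grip_width: 0.4
gripper_force: 0.0
```

>>> move_arm --steps '[[0,[0,0,-4],0],[0,[-3,0,-3],0],[0,[-4,0,0],0],[0,[-4,0,0],0],[0,[-2,0,0],0]]'

```text
time: 38.8
eef_pos: [357.6, -212.2, 229.0]
eef_rot: [0.0, 0.994, -0.11, 0.0]
contact_force: [0.1, 0.4, 0.1]
grip_width: 0.7
gripper_force: 0.0
```

```bash
python3 lp.py
python3 - <<'E'
from h import *
h=55
for n in("side","top"):
    s=r.snapshot(n)
    for k in("lid","scoop","ball0","weight","jar","beaker"): print(n,k,[([round(v) for v in d["bbox"]],round(d["confidence"],2)) for d in r.find_in(s,k)][:6])
    for a in(0.01,.1,.2):
        V=[[h-x*np.cos(a)+z*np.sin(a),y,60.5+x*np.sin(a)+z*np.cos(a)] for x in(0,116) for y in(-h,h) for z in(0,8)]
        u=proj(s,rz(V,[530.6,-253.2,-.22]));print("lid bbox at",a,((u.max(0)+u.min(0))/2).round(),(u.max(0)-u.min(0)).round())
    V=[[-36,33,26],[-36,-33,26],[36,33,0],[36,-33,0],[-36,33,0],[-36,-33,0],[-52,0,102]]
    u=proj(s,rz(V,[433.5+48.5*.976,-38-48.5*.218,-.22]));print("scoop pred",((u.max(0)+u.min(0))/2).round(),(u.max(0)-u.min(0)).round())
E
```

```text
case -177.73768560652582 2.2821464862201424 228.96303928035599 [0.08448822 0.43075828 0.14702766]
[[379.0, 198.0, 68.0, 35.0]]
[[468.0, 253.0, 64.0, 71.0]]
side lid [([377, 195, 65, 36], 0.92)]
side scoop [([365, 255, 48, 49], 0.87)]
side ball0 [([277, 349, 12, 13], 0.71), ([273, 392, 17, 12], 0.68), ([258, 382, 17, 15], 0.55), ([364, 252, 54, 49], 0.35)]
side weight [([258, 252, 22, 31], 0.64), ([293, 355, 127, 155], 0.35)]
side jar [([283, 228, 22, 36], 0.73)]
side beaker [([235, 271, 23, 35], 0.95)]
lid bbox at 0.01 [376. 194.] [68. 33.]
lid bbox at 0.1 [376. 191.] [68. 28.]
lid bbox at 0.2 [375. 189.] [68. 23.]
scoop pred [363. 255.] [51. 49.]
top lid [([467, 254, 65, 74], 0.63)]
top scoop [([359, 280, 43, 47], 0.76)]
top ball0 [([359, 279, 40, 47], 0.55)]
top weight [([324, 182, 18, 24], 0.68)]
top jar [([359, 280, 37, 46], 0.66), ([378, 175, 21, 28], 0.62)]
top beaker [([283, 175, 26, 26], 0.83)]
lid bbox at 0.01 [467. 252.] [67. 72.]
lid bbox at 0.1 [467. 252.] [66. 72.]
lid bbox at 0.2 [468. 251.] [65. 71.]
scoop pred [359. 279.] [40. 45.]
```

```bash
python3 -c "
from station import r
print(r.hand_in())"
```

```text
the job is handed in; nothing more can be done
None
```

The job is handed in at about 39 s: three balls are in the case and three are still in the tray, the lid is shut and holding, the empty scoop stands flat on the bench, and the weight, jar and beaker have not moved; the hand-in returned no verdict.

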